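Pull the cupboard shutter down with the hook pole

TASK

Pick up the red-handled hook pole, put its hook through the ring on the raised shutter of the little worktop cupboard and pull the shutter fully down with it. Then unhook the pole and lay it back on the worktop. Touch the cupboard only with the pole, and leave the dish brush where it lies.

Things in the scene. Friction and masses are not known exactly. Their poses are not given: they have to be found in the camera images.
- pole_grip (a point): Hook pole lying flat: red bar handle 120 x 22 x 24 mm, then an 8 mm steel rod whose end turns sideways as a hook. This point: place to grip, near the balance point, half-way up (12 mm above the worktop). x runs to the hook end, y left, z up. Handle from x = -90 to +30 mm, rod to x = 130 mm, there square to the right (-y), ending in an 11 mm ball at y = -51 mm, all at z = 0. Loose, about 0.14 kg.
- hook (a point): Middle of the hook's sideways arm (8 mm thick), at x = 130, y = -26, z = 0 mm from the pole's grip point, same axes: the arm points along -y.
- ring (a point): Centre of the dark steel ring (opening 36 mm, wire 6 mm) on the shutter, 34 mm before its face, 292 mm above the worktop when fully up. x points into the cupboard, y to the left along its front, z up. The ring is edge-on from the front: its hole's axis is y. With the pole pointing along x, the hook's arm enters from the left, moving along -y.
- shutter (a joint): How far the white-framed blue shutter has been pulled down, in m: 0 fully up, 0.15 fully down on its stop. It slides straight down, stays where it is left, and needs a pull of about 2 to 4 N.
- cupboard: Fixed wooden worktop cupboard, 280 mm wide, 130 mm deep and 330 mm high, its lower half open and the shutter before its upper half. Origin at the centre of its underside, x pointing into it from the front, y to the left, z up. The ring lies at x = -96, y = 0 mm; the front is at x = -71 mm.
- dish_brush: Turquoise dish brush, 36 x 269 x 62 mm, lying loose near the pole; it is not used. Origin at the centre of its underside, its length along its y axis.

How it is judged:
By the outcome, as a careful person would: the job done as asked, in the order asked, and still so for the second after the job is handed in, with the robot touching nothing.
It also fails if it takes over 64 s, if anything falls off the work surface, if the arm or the gripper's body presses on something with over 40 N, if the wrist force passes 120 N, or if a joint passes its speed limit or range.

ROBOT

A 6-joint arm with a two-finger parallel gripper is mounted at the origin on a cart in front of the work surface, level with it; the furniture and walls round the work are solid. World frame = base frame: x ahead of the robot, y to its left, z up, the work surface at z = 0. Lengths are in m, angles in rad, forces in N, time in s.
With the tool pointing down it reaches from about 0.375 to 0.975 m from the base axis. Payload 3.8 kg.
Tool frame: the origin (TCP) lies on the centre line of the jaws, within the pads' length; the fingertips stand 22 mm ahead of it and the grasp point (between the pads) lies 3 mm ahead of it; x points along the fingers, y is the direction in which the jaws open and shut, and the axes are right-handed (so a half turn about x gives the same grasp; the last joint's range is limited). The gripper opens to 85 mm and grips with 20 to 120 N. Pads are 22 mm wide; open, the fingers measure 114 mm over their backs; the gripper's body (76 mm by 85 mm) begins 54 mm behind the grasp point. The pads swing forward as they close: fully open they stand 13 mm farther back than shut.
Start: joints at [-1.325, 0.264, 1.604, -0, 1.274, -0.037], TCP at [0.188, -0.648, 0.253] pointing down, gripper open.
Joint ranges: [-2.63, 2.63], [-0.94, 2.18], [0.31, 2.57], [-1.31, 4.45], [0, 2.66], [-2.55, 2.55]. Speed limits (rad/s): [2.57, 2.57, 3.14, 3.14, 3.14, 3.14].

INTERFACE

Orientations are given as a rotation vector (axis times angle).
In Python, from workcell import monitor, eyes, finish_job gives the robot as it stands. The module is installed in compiled form; this text tells all that it offers.
- The arm moves only by the tool play_rows, never from a script. Its argument "deltas" is a list of rows, each an object of numbers: "wx", "wy", "wz": the turn, a rotation vector about the world's x, y, z in degrees; "x", "y", "z": the shift along the world's x, y, z in mm; "fingers": the closure, from -1 (fully open) to 1 (shut), so that 0 is half open. A call has 1 to 20 rows; each row is the pose to reach, as a shift and turn from the pose commanded when the call began; what a row does not reach only later rows make up. A row lasts 1/8 s, in which the tool goes at most 62.5 mm and 10.7 degrees, less where a joint would pass 70% of its speed; a pose out of reach is approached as far as the arm can. A call with a gripper value outside its range is refused whole. The fingers move at their own pace and stop on an object; "grip_force" is the grip in N (left out, the last holds). Time passes only in rows, so rows that repeat a pose let the fingers close. It gives the time, the measured TCP pose, the force and the opening at its end, in the units of the state.
- monitor.read_state(): the state, without advancing time (a new reading comes with each control period).
- eyes.read_camera(name): name is "scene" or "top"; returns a dict with "frame" (384x512x3 uint8, red, green, blue), "depth" (384x512 float32, m along the optical axis (not along the pixel's ray), 0 where there is no reading), "K" (3x3 intrinsics, pixels), "k1" (the pictures are not rectified: a ray, as slopes to the right and down, at radius r is drawn at 1 + k1 r^2 times it, then the intrinsics apply), "view" (4x4, takes a point from world to camera coordinates). Camera axes: x right, y down, z forward; pixel columns grow to the right and rows downward; lengths in m; the calibration is good to about 2 mm. A picture is of the moment at which its call begins.
- finish_job(): hands the job in, once; it reports no verdict.
The state is a dict: "time": time; "q": joint angles; "joint_vel": joint speeds; "joint_torque": joint torques, N m; "tool_pos": TCP position; "tcp_rot": TCP orientation; "wrist_force": force on the tool from outside, world axes, zero at the start; "torque": the same for the moment, N m; "width": opening from 0.0 (shut) to 1.0 (fully open).
Only numpy, scipy, OpenCV 4.12 (cv2) and the standard library are available. Lean on these libraries where they do the work, as an engineer would, in place of code of your own. Each camera call takes 0.05 s, during which the arm holds its last target.

## Working session

There is one attempt and no reset: what is moved stays moved. The work goes in short steps, Python scripts to look and compute and a tool call to move; the robot and the scene stay as the last step left them, time stands still between calls to the robot, and variables do not carry over. Pictures are saved under pics/ and viewed, and the job is handed in when it is done.

Besides the shell and the picture viewer there is one more tool, called after "Call:" in YAML: its name, and indented under it one key for each argument. play_rows: Moves the arm, as the interface text tells. Its arguments: {"type":"object","properties":{"deltas":{"type":"array"},"grip_force":{"type":"number"}},"required":["deltas"]}

```bash
mkdir -p pics; cat > h.py <<'E'
import numpy as np, cv2
from workcell import monitor, eyes, finish_job
from scipy.spatial.transform import Rotation as R
def cam(n,save=None):
    c=eyes.read_camera(n)
    if save: cv2.imwrite('pics/'+save,cv2.cvtColor(c['frame'],cv2.COLOR_RGB2BGR))
    return c
def cloud(c):
    h,w=c['depth'].shape; K=c['K']
    u,v=np.meshgrid(np.arange(w),np.arange(h))
    p=np.stack([u,v],-1).reshape(-1,2).astype(float)
    n=(p-[K[0,2],K[1,2]])/[K[0,0],K[1,1]]
    r=n.copy()
    for _ in range(20): r=n/(1+c['k1']*(r**2).sum(1,keepdims=True))
    z=c['depth'].reshape(-1,1)
    pc=np.hstack([r*z,z]); V=c['view']
    return ((pc-V[:3,3])@V[:3,:3]).reshape(h,w,3)
def proj(c,P):
    P=np.atleast_2d(P);V=c['view'];q=P@V[:3,:3].T+V[:3,3];s=q[:,:2]/q[:,2:]
    s=s*(1+c['k1']*(s**2).sum(1,keepdims=True));K=c['K']
    return s*[K[0,0],K[1,1]]+[K[0,2],K[1,2]]
E
python3 - <<'E'
from h import *
for n in('scene','top'):
    c=cam(n,n+'0.png'); np.savez(n+'0.npz',**c); V=c['view']; print(n,c['K'],c['k1'],-V[:3,:3].T@V[:3,3],V[2,:3])
s=monitor.read_state();print(s)
E
```

```text
scene [[444.9363759    0.         257.66548416]
 [  0.         444.9363759  195.43407154]
 [  0.           0.           1.        ]] -0.16291183703125298 [1.26612386 0.16378674 0.65701788] [-0.74925579 -0.39816645 -0.52922513]
top [[450.71651028   0.         252.51143724]
 [  0.         450.71651028 186.54827565]
 [  0.           0.           1.        ]] -0.08226788837633259 [ 0.4979399  -0.17547612  1.13115488] [ 0.06658597 -0.01479292 -0.99767103]
{'time': 0.1, 'q': array([-1.32492318e+00,  2.64683685e-01,  1.60525445e+00,  4.87457067e-05,
        1.27368626e+00, -3.68984075e-02]), 'joint_vel': array([ 0.00061547, -0.00278398, -0.00244969, -0.00168366,  0.00076702,
       -0.00048792]), 'joint_torque': array([ 4.82798387e-04, -5.16704786e+01, -3.68589592e+01, -1.77372913e-04,
        6.31852046e-03, -1.20550882e-05]), 'tool_pos': array([ 0.18820066, -0.64758931,  0.25207333]), 'tcp_rot': array([ 2.07053304,  0.29683807, -2.07087933]), 'wrist_force': array([-0.46061401, -0.26167786, -0.1030559 ]), 'torque': array([0.0015156, 0.0161563, 0.0628865]), 'width': 0.9995605073131201}
```

View pics/scene0.png

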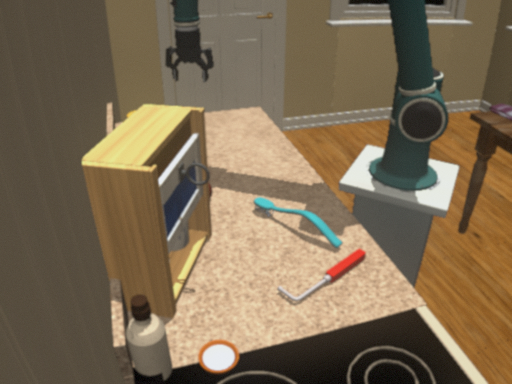

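View pics/top0.png

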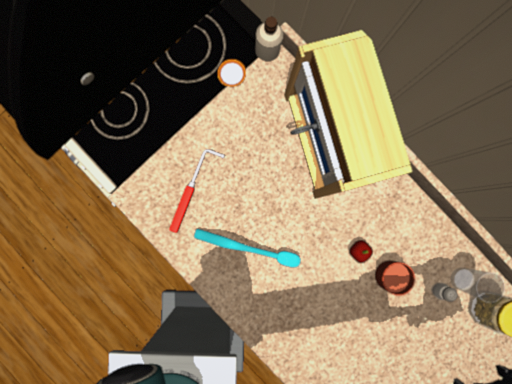

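The scene picture shows the cupboard with its ring at about (197,174) and the pole from (363,255) to (281,293). In the top picture the pole handle runs (174,231)-(191,186), the hook corner is at (207,152) and the ball at (223,156). The ring is at about (300,127), and the brush lies at (195,233)-(298,260).

```bash
python3 - <<'E'
from h import *
c=dict(np.load('top0.npz')); P=cloud(c); f=c['frame'].astype(int)
for uv in [(174,231),(191,186),(207,152),(223,156),(300,127),(304,45),(364,34),(409,168),(343,190),(195,233),(298,260),(320,190),(290,85),(150,180)]: print(uv,P[uv[1],uv[0]].round(4))
hsv=cv2.cvtColor(c['frame'],cv2.COLOR_RGB2HSV)
def plane(u,v,z):
    K=c['K'];n=np.array([(u-K[0,2])/K[0,0],(v-K[1,2])/K[1,1]]);r=n.copy()
    for _ in range(20): r=n/(1+c['k1']*(r@r))
    V=c['view'];d=V[:3,:3].T@np.array([*r,1]);o=-V[:3,:3].T@V[:3,3]
    return o+d*(z-o[2])/d[2]
m=((hsv[...,0]<8)|(hsv[...,0]>172))&(hsv[...,1]>180)&(hsv[...,2]>100)
m[:, 215:]=0; m[:160]=0;m[245:]=0;m[:,:160]=0
print(m.sum())
Q=P[m]; print(np.percentile(Q[:,2],[5,50,95]))
vu=np.argwhere(m); W=np.array([plane(u,v,.024) for v,u in vu])[:,:2]
rect=cv2.minAreaRect((W*1000).astype(np.float32));print(rect, cv2.boxPoints(rect))
for uv in[(207,152),(223,156)]: print(plane(*uv,.012))
# cupboard top
m=(abs(P[...,2]-.33)<.012); n,l,st,_=cv2.connectedComponentsWithStats(m.astype(np.uint8)); i=1+st[1:,4].argmax(); print(st[i])
r=cv2.minAreaRect((P[l==i][:,:2]*1000).astype(np.float32));print(r,cv2.boxPoints(r), np.median(P[l==i][:,2]))
E
python3 -c "
import cv2
a=cv2.imread('pics/top0.png');cv2.imwrite('pics/t0p.png',cv2.resize(a[130:245,150:240],None,fx=5,fy=5,interpolation=2))
cv2.imwrite('pics/t0r.png',cv2.resize(a[80:200,270:360],None,fx=5,fy=5,interpolation=2))"
```

```text
(174, 231) [ 0.4578 -0.0019  0.0207]
(191, 186) [ 0.57   -0.0393  0.0141]
(207, 152) [ 0.6587 -0.0746 -0.0052]
(223, 156) [ 0.4979 -0.1755  1.1312]
(300, 127) [ 0.6732 -0.2774  0.2714]
(304, 45) [ 0.8163 -0.2762  0.3264]
(364, 34) [ 0.8407 -0.3875  0.3303]
(409, 168) [ 0.5923 -0.4704  0.3306]
(343, 190) [ 0.5494 -0.3498  0.3297]
(195, 233) [ 0.4543 -0.0537  0.0205]
(298, 260) [ 0.3953 -0.3067  0.0312]
(320, 190) [ 0.5617 -0.3435  0.1171]
(290, 85) [ 0.7989 -0.2701  0.1282]
(150, 180) [ 0.5837  0.0673 -0.0045]
389
[0.01810071 0.02198234 0.02561275]
((512.666748046875, -18.745668411254883), (20.6039981842041, 115.81297302246094), 70.03471374511719) [[454.7228     -8.6563015]
 [563.5754    -48.20073  ]
 [570.6107    -28.835035 ]
 [461.75812    10.709393 ]]
[ 0.65628402 -0.07616185  0.012     ]
[ 0.64724023 -0.11645647  0.012     ]
[  299     0   213   192 10781]
((651.3789672851562, -414.9186706542969), (493.70257568359375, 241.24444580078125), 44.9969596862793) [[ 391.53122 -504.1623 ]
 [ 562.1078  -674.75696]
 [ 911.2267  -325.67505]
 [ 740.65015 -155.08038]] 0.32852368128499393
```

View pics/t0p.png

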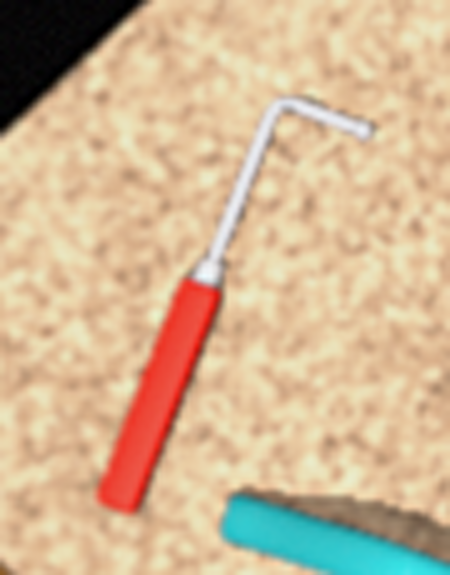

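View pics/t0r.png

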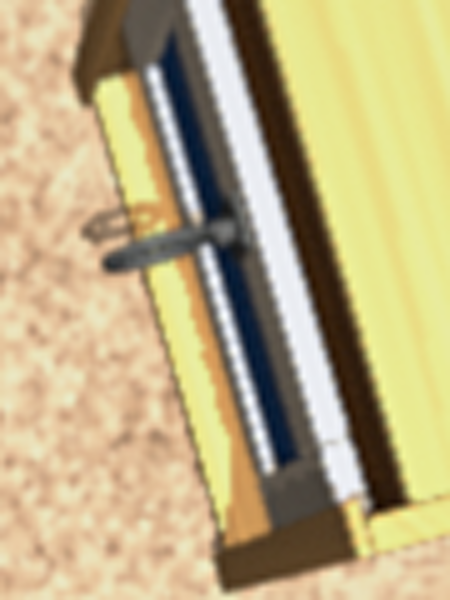

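```bash
cat > fit.py <<'E'
from h import *
from scipy.optimize import minimize
def boxpts(x,y,yaw,z0=0.,lo=(-.09,-.011,-.012),hi=(.03,.011,.012)):
    B=np.array([[a,b,d] for a in(lo[0],hi[0]) for b in(lo[1],hi[1]) for d in(lo[2],hi[2])])
    M=R.from_euler('z',yaw).as_matrix(); return B@M.T+[x,y,.012+z0]
E
python3 - <<'E'
from fit import *
cs={n:dict(np.load(n+'0.npz')) for n in('top','scene')}
roi={'top':(160,160,215,245),'scene':(315,240,375,290)}
S=4;masks={}
for n,c in cs.items():
    hsv=cv2.cvtColor(c['frame'],cv2.COLOR_RGB2HSV).astype(int)
    m=((hsv[...,0]<10)|(hsv[...,0]>170))&(hsv[...,1]>165)&(hsv[...,2]>80)
    a,b,d,e=roi[n];k=np.zeros_like(m);k[b:e,a:d]=m[b:e,a:d]
    masks[n]=k
    print(n,k.sum())
def iou(p,n):
    c=cs[n];uv=proj(c,boxpts(p[0],p[1],p[2]))
    a,b,d,e=roi[n]
    hull=cv2.convexHull(((uv-[a,b]+.5)*S*16).astype(np.int32)-8)
    im=np.zeros(((e-b)*S,(d-a)*S),np.uint8);cv2.fillConvexPoly(im,hull,255,shift=4)
    im=cv2.resize(im,(d-a,e-b),interpolation=cv2.INTER_AREA)/255.
    m=masks[n][b:e,a:d]
    return np.abs(im-m).sum()/m.sum()
for names in(['top'],['scene'],['top','scene']):
    f=lambda v:sum(iou([v[0]/100,v[1]/100,v[2]/10],n) for n in names)
    r=min((minimize(f,[54.1+dx,-2.9+dy,-3.49],method='Nelder-Mead',options=dict(initial_simplex=[[54.1+dx,-2.9+dy,-3.49],[54.6+dx,-2.9+dy,-3.4],[54.1+dx,-2.4+dy,-3.6],[53.6+dx,-3.3+dy,-3.2]])) for dx in(-.3,.3) for dy in(-.3,.3)),key=lambda r:r.fun)
    p=[r.x[0]/100,r.x[1]/100,r.x[2]/10];print(names,p,np.degrees(p[2]),r.fun)
    M=R.from_euler('z',p[2]).as_matrix()
    for n in cs:print(n,proj(cs[n],np.array([[.03,0,0],[.13,0,0],[.13,-.051,0]])@M.T+[p[0],p[1],.012]).round(1).tolist())
# cupboard top
c=cs['top'];P=cloud(c)
hsv=cv2.cvtColor(c['frame'],cv2.COLOR_RGB2HSV).astype(int)
m=(abs(P[...,2]-.33)<.006)&(abs(hsv[...,0]-28)<6)&(hsv[...,1]>70)&(hsv[...,2]>150)
n,l,st,_=cv2.connectedComponentsWithStats(m.astype(np.uint8)); i=1+st[1:,4].argmax(); print(st[i])
r=cv2.minAreaRect((P[l==i][:,:2]*1000).astype(np.float32));print(r,cv2.boxPoints(r).tolist())
# ring points: within region height .26-.32 before the cupboard front
ang=np.radians(-74.6);
for n in cs:
    Q=cloud(cs[n]); v=cs[n]['frame'].astype(int).max(-1)
    k=(Q[...,2]>.262)&(Q[...,2]<.322)&(np.hypot(Q[...,0]-.67,Q[...,1]+.28)<.05)
    k&=cs[n]['depth']>0
    print(n,k.sum()); vu=np.argwhere(k); print([(int(u),int(v_),*Q[v_,u].round(3).tolist()) for v_,u in vu][::3])
E
```

```text
top 410
scene 368
['top'] [np.float64(0.5407213704232753), np.float64(-0.028009687707418865), np.float64(-0.36250888427239586)] -20.77022910480467 0.23767575322812048
top [[190.8, 186.5], [206.3, 149.6], [225.1, 157.3]]
scene [[326.7, 275.6], [293.6, 297.7], [276.4, 284.6]]
['scene'] [np.float64(0.5271611355433743), np.float64(-0.023984291141915852), np.float64(-0.3383669380204126)] -19.386997475334354 0.7817881500426257
top [[188.7, 191.8], [203.3, 154.5], [222.3, 161.7]]
scene [[330.9, 272.5], [299.3, 295.0], [281.5, 282.3]]
['top', 'scene'] [np.float64(0.5423737907989551), np.float64(-0.02792303394652236), np.float64(-0.3341617261395335)] -19.14605658260171 1.0771659597030752
top [[190.5, 185.7], [204.9, 148.4], [223.9, 155.5]]
scene [[326.7, 276.2], [294.6, 299.2], [276.8, 286.3]]
[ 299   30  113  161 9052]
((700.7579345703125, -371.8629150390625), (279.7332458496094, 136.83131408691406), 17.135902404785156) [[546.9422607421875, -347.6944885253906], [587.2581787109375, -478.4516906738281], [854.5736083984375, -396.0313415527344], [814.2576904296875, -265.2741394042969]]
top 279
[
[... 5382 characters left out ...]
, 0.702, -0.306, 0.272), (179, 166, 0.689, -0.31, 0.265), (188, 166, 0.681, -0.295, 0.265), (191, 166, 0.681, -0.288, 0.266), (199, 166, 0.676, -0.273, 0.268), (202, 166, 0.673, -0.269, 0.268), (173, 167, 0.712, -0.305, 0.275), (176, 167, 0.703, -0.306, 0.27), (179, 167, 0.693, -0.307, 0.266), (188, 167, 0.681, -0.295, 0.263), (201, 167, 0.674, -0.27, 0.266), (204, 167, 0.671, -0.265, 0.266), (175, 168, 0.708, -0.305, 0.271), (178, 168, 0.695, -0.308, 0.264), (203, 168, 0.674, -0.266, 0.264), (206, 168, 0.669, -0.263, 0.263), (176, 169, 0.705, -0.304, 0.268), (205, 169, 0.673, -0.262, 0.263), (176, 170, 0.704, -0.305, 0.265), (175, 171, 0.709, -0.304, 0.265), (175, 172, 0.71, -0.304, 0.264)]
```

```bash
cat > ov.py <<'E'
from fit import *
def ringpts(z,c0=(.6725,-.2801),yaw=np.radians(-72.87),r=.021):
    t=np.linspace(0,2*np.pi,60);x=np.array([np.cos(yaw),np.sin(yaw),0])
    return np.array([*c0,z])+r*np.cos(t)[:,None]*x+r*np.sin(t)[:,None]*[0,0,1]
def crop(c,box,f,lines,name):
    a,b,d,e=box;im=cv2.cvtColor(c['frame'],cv2.COLOR_RGB2BGR)[b:e,a:d]
    im=cv2.resize(im,None,fx=f,fy=f,interpolation=cv2.INTER_CUBIC)
    for P,col in lines:
        uv=((proj(c,P)-[a,b]+.5)*f).astype(np.int32);cv2.polylines(im,[uv],False,col,1)
    return im
E
python3 - <<'E'
from ov import *
s=dict(np.load('scene0.npz'));t=dict(np.load('top0.npz'))
L=[(ringpts(z),col) for z,col in((.252,(0,255,0)),(.292,(0,0,255)))]
p=(.5407,-.028,-.350)
M=R.from_euler('z',p[2]).as_matrix()
pole=[(np.array([[-.09,-.011,.012],[-.09,.011,.012],[.03,.011,.012],[.03,-.011,.012],[-.09,-.011,.012]])@M.T+[p[0],p[1],.012],(0,255,0)),(np.array([[.03,0,0],[.13,0,0],[.13,-.051,0]])@M.T+[p[0],p[1],.012],(255,0,0))]
a=crop(s,(160,130,230,230),5,L,0);b=crop(t,(280,100,350,160),5,L,0)
d=crop(s,(270,240,370,310),4,pole,0);e=crop(t,(160,140,240,240),4,pole,0)
o=np.zeros((600,800,3),np.uint8);
def put(im,x,y,h,w): im=im[:h,:w];o[y:y+im.shape[0],x:x+im.shape[1]]=im
put(a,0,0,300,350);put(b,0,300,300,350);put(d,380,0,280,400);put(e,380,280,320,320)
a=crop(s,(160,140,230,200),5,L,0);put(a,0,0,300,350);e=crop(t,(160,145,240,240),4,pole,0)[:320];put(e,380,280,320,320)
cv2.imwrite('pics/ov1.png',o)
E
```

```text
(no output)
```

View pics/ov1.png

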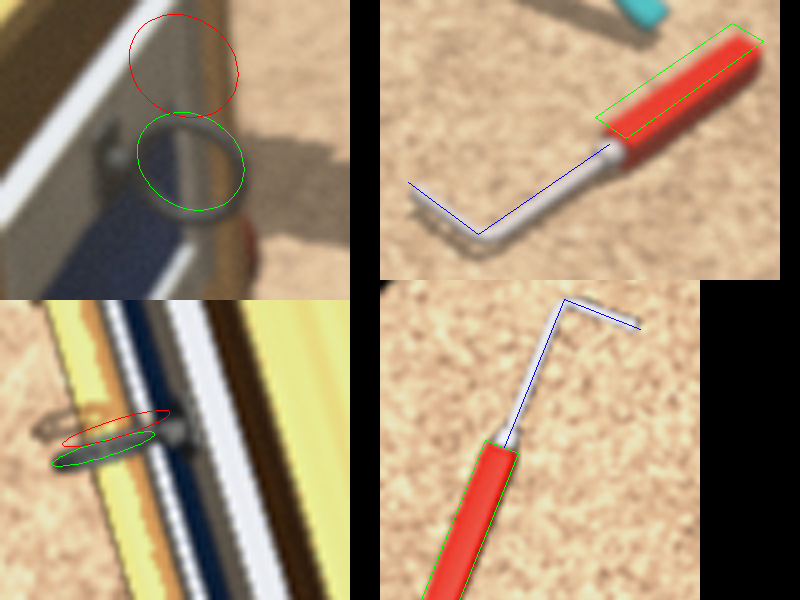

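The overlays fit to about 1–2 px. The pole's grip point is at (0.541,-0.028) with yaw about -20.3°. The ring centre is at (0.6725,-0.280) and z≈0.25, so the shutter already stands about 40 mm down.

```bash
python3 - <<'E'
from h import *
s=monitor.read_state();M=R.from_rotvec(s['tcp_rot']).as_matrix();print(M.round(4),s['tool_pos']);print(np.degrees(np.arctan2(M[1,1],M[0,1])), np.degrees(np.arctan2(M[1,2],M[0,2])))
print('target y yaw',90-20.3)
c=dict(np.load('top0.npz'));P=cloud(c)
g=P[200:330,150:330];print('table z',np.median(P[200:230,240:290,2]))
E
```

```text
[[-4.000e-04  2.790e-01 -9.603e-01]
 [ 2.000e-03 -9.603e-01 -2.790e-01]
 [-1.000e+00 -2.000e-03 -1.000e-04]] [ 0.18820066 -0.64758931  0.25207333]
-73.79919693360284 -163.79921105590887
target y yaw 69.7
table z -0.0016799966400892741
```

Call:
play_rows:
  deltas:
    - {"x": 22, "y": 39, "z": 0, "wz": 9}
    - {"x": 44, "y": 78, "wz": 18}
    - {"x": 66, "y": 116, "wz": 27}
    - {"x": 88, "y": 155, "wz": 36}
    - {"x": 110, "y": 194, "wz": 45}
    - {"x": 132, "y": 232, "wz": 54}
    - {"x": 154, "y": 271, "wz": 63}
    - {"x": 176, "y": 310, "wz": 72}
    - {"x": 198, "y": 349, "wz": 81}
    - {"x": 220, "y": 388, "wz": 90}
    - {"x": 242, "y": 426, "wz": 99, "z": -20}
    - {"x": 264, "y": 465, "wz": 108, "z": -40}
    - {"x": 286, "y": 504, "wz": 117, "z": -60}
    - {"x": 308, "y": 543, "wz": 126, "z": -80}
    - {"x": 330, "y": 582, "wz": 135, "z": -100}
    - {"x": 352.5, "y": 619.5, "wz": 143.5, "z": -120}
    - {"x": 352.5, "y": 619.5, "wz": 143.5, "z": -130}
    - {"x": 352.5, "y": 619.5, "wz": 143.5, "z": -130}

```text
schema error: expected keys wx, wy, wz, x, y, z, fingers
```

```bash
python3 - <<'E'
from h import *
s=monitor.read_state();print(s['time'],s['q'],s['tool_pos'],s['wrist_force']);M=R.from_rotvec(s['tcp_rot']).as_matrix();print(M.round(3),np.degrees(np.arctan2(M[1,1],M[0,1])))
c=cam('scene');im=cv2.cvtColor(c['frame'],cv2.COLOR_RGB2BGR);cv2.imwrite('pics/s1.png',cv2.resize(im[100:320,230:430],None,fx=3,fy=2.7))
E
```

```text
0.1 [-1.32492318e+00  2.64683685e-01  1.60525445e+00  4.87457067e-05
  1.27368626e+00 -3.68984075e-02] [ 0.18820066 -0.64758931  0.25207333] [-0.46061401 -0.26167786 -0.1030559 ]
[[-0.     0.279 -0.96 ]
 [ 0.002 -0.96  -0.279]
 [-1.    -0.002 -0.   ]] -73.79919693360284
```

View pics/s1.png

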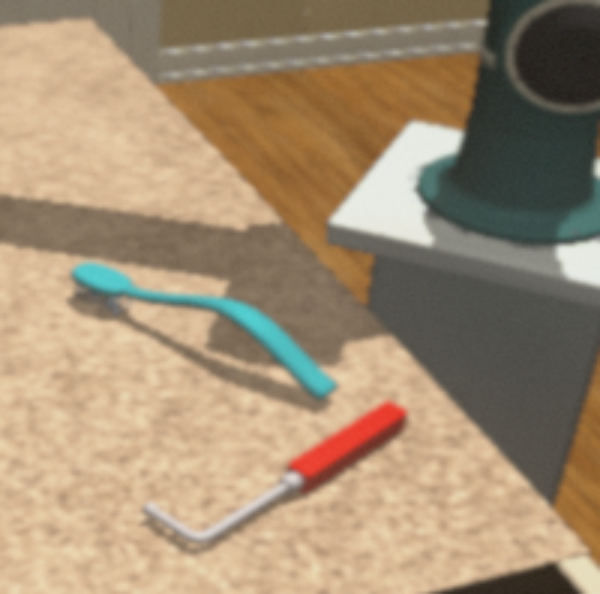

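All keys are required in every row. The arm has not moved and the pole is unchanged in the picture.

Call:
play_rows:
  deltas:
    - {"wx": 0, "wy": 0, "wz": 9, "x": 22, "y": 39, "z": 0, "fingers": -1}
    - {"wx": 0, "wy": 0, "wz": 18, "x": 44, "y": 78, "z": 0, "fingers": -1}
    - {"wx": 0, "wy": 0, "wz": 27, "x": 66, "y": 116, "z": 0, "fingers": -1}
    - {"wx": 0, "wy": 0, "wz": 36, "x": 88, "y": 155, "z": 0, "fingers": -1}
    - {"wx": 0, "wy": 0, "wz": 45, "x": 110, "y": 194, "z": 0, "fingers": -1}
    - {"wx": 0, "wy": 0, "wz": 54, "x": 132, "y": 232, "z": 0, "fingers": -1}
    - {"wx": 0, "wy": 0, "wz": 63, "x": 154, "y": 271, "z": 0, "fingers": -1}
    - {"wx": 0, "wy": 0, "wz": 72, "x": 176, "y": 310, "z": 0, "fingers": -1}
    - {"wx": 0, "wy": 0, "wz": 81, "x": 198, "y": 349, "z": 0, "fingers": -1}
    - {"wx": 0, "wy": 0, "wz": 90, "x": 220, "y": 388, "z": 0, "fingers": -1}
    - {"wx": 0, "wy": 0, "wz": 99, "x": 242, "y": 426, "z": -20, "fingers": -1}
    - {"wx": 0, "wy": 0, "wz": 108, "x": 264, "y": 465, "z": -40, "fingers": -1}
    - {"wx": 0, "wy": 0, "wz": 117, "x": 286, "y": 504, "z": -60, "fingers": -1}
    - {"wx": 0, "wy": 0, "wz": 126, "x": 308, "y": 543, "z": -80, "fingers": -1}
    - {"wx": 0, "wy": 0, "wz": 135, "x": 330, "y": 582, "z": -100, "fingers": -1}
    - {"wx": 0, "wy": 0, "wz": 143.5, "x": 352.5, "y": 619.5, "z": -120, "fingers": -1}
    - {"wx": 0, "wy": 0, "wz": 143.5, "x": 352.5, "y": 619.5, "z": -130, "fingers": -1}
    - {"wx": 0, "wy": 0, "wz": 143.5, "x": 352.5, "y": 619.5, "z": -130, "fingers": -1}

```text
time: 2.4
tool_pos: [0.5396, -0.0287, 0.122]
tcp_rot: [0.278, 1.556, -0.279]
wrist_force: [0.6, 0.5, 0.7]
width: 0.999
```

```bash
python3 - <<'E'
from h import *
s=monitor.read_state();print(s['time'],s['q'],s['tool_pos'],s['wrist_force']);M=R.from_rotvec(s['tcp_rot']).as_matrix();print(M.round(3),np.degrees(np.arctan2(M[1,1],M[0,1])))
c=cam('scene');im=cv2.cvtColor(c['frame'],cv2.COLOR_RGB2BGR);cv2.imwrite('pics/s2.png',cv2.resize(im[100:320,230:430],None,fx=3,fy=2.7))
E
```

```text
2.4 [-9.89427629e-02  1.33235378e-01  2.01781209e+00 -4.96076975e-04
  9.93699196e-01 -1.31501135e+00] [ 0.53955377 -0.02867352  0.121983  ] [0.56855116 0.53682373 0.72469284]
[[-0.003  0.347  0.938]
 [-0.     0.938 -0.347]
 [-1.    -0.001 -0.003]] 69.69124364950035
```

View pics/s2.png

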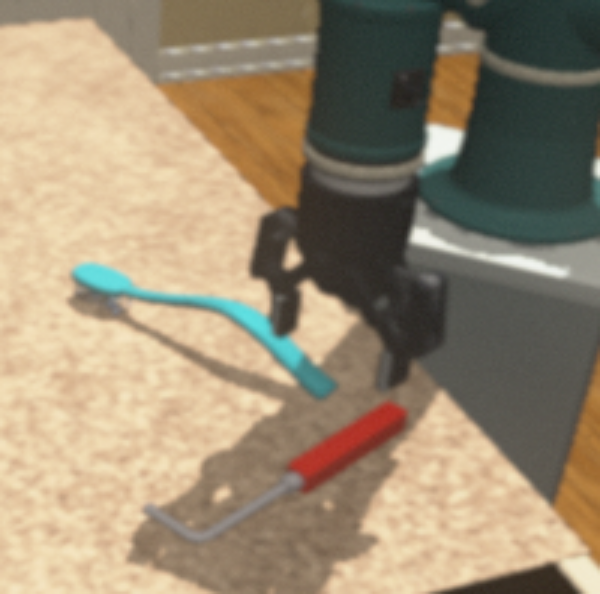

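The jaws straddle the handle's line with clear space to the brush. Going down and closing.

Call:
play_rows:
  deltas:
    - {"wx": 0, "wy": 0, "wz": 0, "x": 1, "y": 0.5, "z": -35, "fingers": -1}
    - {"wx": 0, "wy": 0, "wz": 0, "x": 1, "y": 0.5, "z": -70, "fingers": -1}
    - {"wx": 0, "wy": 0, "wz": 0, "x": 1, "y": 0.5, "z": -90, "fingers": -1}
    - {"wx": 0, "wy": 0, "wz": 0, "x": 1, "y": 0.5, "z": -96, "fingers": -1}
    - {"wx": 0, "wy": 0, "wz": 0, "x": 1, "y": 0.5, "z": -96, "fingers": 0}
    - {"wx": 0, "wy": 0, "wz": 0, "x": 1, "y": 0.5, "z": -96, "fingers": 0.3}
    - {"wx": 0, "wy": 0, "wz": 0, "x": 1, "y": 0.5, "z": -96, "fingers": 1}
    - {"wx": 0, "wy": 0, "wz": 0, "x": 1, "y": 0.5, "z": -96, "fingers": 1}
    - {"wx": 0, "wy": 0, "wz": 0, "x": 1, "y": 0.5, "z": -96, "fingers": 1}
    - {"wx": 0, "wy": 0, "wz": 0, "x": 1, "y": 0.5, "z": -96, "fingers": 1}
    - {"wx": 0, "wy": 0, "wz": 0, "x": 1, "y": 0.5, "z": -96, "fingers": 1}
    - {"wx": 0, "wy": 0, "wz": 0, "x": 1, "y": 0.5, "z": -96, "fingers": 1}
  grip_force: 110

```text
time: 3.95
tool_pos: [0.5428, -0.0282, 0.0287]
tcp_rot: [0.278, 1.551, -0.278]
wrist_force: [-1.8, -0.3, 6.0]
width: 0.223
```

Call:
play_rows:
  deltas:
    - {"wx": 0, "wy": 0, "wz": 0, "x": 0, "y": 0, "z": 10, "fingers": 1}
    - {"wx": 0, "wy": 0, "wz": 0, "x": 0, "y": 0, "z": 30, "fingers": 1}
    - {"wx": 0, "wy": 0, "wz": 0, "x": 0, "y": 0, "z": 60, "fingers": 1}
    - {"wx": 0, "wy": 0, "wz": 0, "x": 0, "y": 0, "z": 60, "fingers": 1}

```text
time: 4.45
tool_pos: [0.5442, -0.0283, 0.09]
tcp_rot: [0.278, 1.547, -0.277]
wrist_force: [0.3, 1.1, -1.8]
width: 0.227
```

```bash
python3 - <<'E'
from h import *
s=monitor.read_state();print(s['time'],s['q'],s['tool_pos'],s['wrist_force'],s['torque'],s['width'])
a=[]
for n,b in(('scene',(230,150,400,320)),('top',(150,120,270,240))):
    c=cam(n);np.savez(n+'3.npz',**c);im=cv2.cvtColor(c['frame'],cv2.COLOR_RGB2BGR)[b[1]:b[3],b[0]:b[2]];a.append(cv2.resize(im,(400,400)))
cv2.imwrite('pics/s3.png',np.hstack(a))
E
```

```text
4.45 [-9.76975921e-02  1.76284864e-01  2.03647126e+00 -3.20598876e-05
  9.22798859e-01 -1.31446380e+00] [ 0.5442343  -0.02832925  0.09002824] [ 0.31299801  1.06258664 -1.79248829] [0.04923111 0.0137955  0.02384623] 0.22727298146940586
```

View pics/s3.png

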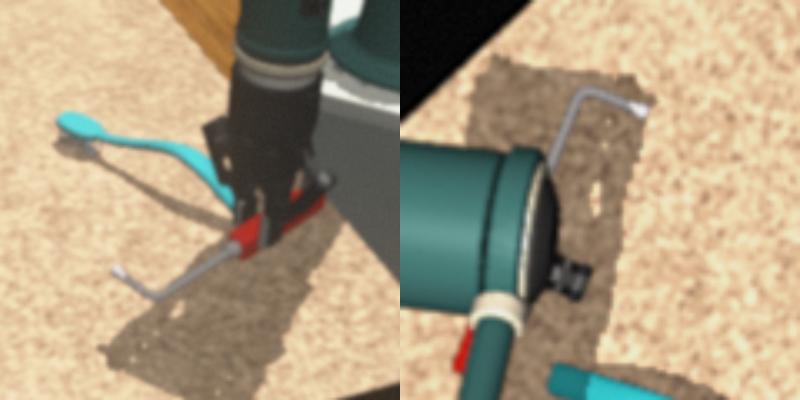

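```bash
cat > st.py <<'E'
from h import *
def st():
    s=monitor.read_state();M=R.from_rotvec(s['tcp_rot']).as_matrix()
    print('t',s['time'],'pos',s['tool_pos'].round(4),'F',s['wrist_force'].round(1),'T',s['torque'].round(2),'w',round(s['width'],3),'q',s['q'].round(2))
    # pole axis = -? tool z (pole x in hand = +tool z here)
    px=M[:,2];print('pole yaw %.2f pitch %.2f roll(y.z) %.2f'%(np.degrees(np.arctan2(px[1],px[0])),np.degrees(np.arcsin(px[2])),np.degrees(np.arcsin(M[2,1]))))
    return s,M
E
python3 -c "
from st import *
st()"
```

```text
t 4.55 pos [ 0.5417 -0.0282  0.0871] F [ 0.1  0.7 -1.7] T [ 0.04 -0.02 -0.07] w 0.227 q [-0.1   0.18  2.04 -0.    0.92 -1.31]
pole yaw -20.29 pitch 0.01 roll(y.z) 0.00
```

Call:
play_rows:
  deltas:
    - {"wx": 0, "wy": 0, "wz": 0, "x": 0, "y": 0, "z": 25, "fingers": 1}
    - {"wx": 0, "wy": 0, "wz": -2, "x": 5, "y": -2, "z": 55, "fingers": 1}
    - {"wx": 0, "wy": 0, "wz": -6, "x": 20, "y": -5, "z": 85, "fingers": 1}
    - {"wx": 0, "wy": 0, "wz": -12, "x": 40, "y": -10, "z": 115, "fingers": 1}
    - {"wx": 0, "wy": 0, "wz": -18, "x": 60, "y": -15, "z": 145, "fingers": 1}
    - {"wx": 0, "wy": 0, "wz": -24, "x": 80, "y": -20, "z": 165, "fingers": 1}
    - {"wx": 0, "wy": 0, "wz": -30, "x": 100, "y": -25, "z": 176, "fingers": 1}
    - {"wx": 0, "wy": 0, "wz": -36, "x": 120, "y": -30, "z": 180, "fingers": 1}
    - {"wx": 0, "wy": 0, "wz": -42, "x": 138, "y": -35, "z": 180, "fingers": 1}
    - {"wx": 0, "wy": 0, "wz": -47, "x": 153, "y": -40, "z": 180, "fingers": 1}
    - {"wx": 0, "wy": 0, "wz": -51, "x": 163, "y": -43, "z": 180, "fingers": 1}
    - {"wx": 0, "wy": 0, "wz": -52.6, "x": 167, "y": -44, "z": 180, "fingers": 1}
    - {"wx": 0, "wy": 0, "wz": -52.6, "x": 167, "y": -44, "z": 180, "fingers": 1}
    - {"wx": 0, "wy": 0, "wz": -52.6, "x": 167, "y": -44, "z": 180, "fingers": 1}

```text
time: 6.3
tool_pos: [0.7083, -0.072, 0.2666]
tcp_rot: [0.986, 1.337, -0.987]
wrist_force: [-0.0, 0.1, -1.0]
width: 0.225
```

```bash
python3 - <<'E'
from st import *
st();a=[]
for n,b in(('scene',(150,90,350,290)),('top',(200,40,360,200))):
    c=cam(n);np.savez(n+'4.npz',**c);im=cv2.cvtColor(c['frame'],cv2.COLOR_RGB2BGR)[b[1]:b[3],b[0]:b[2]];a.append(cv2.resize(im,(400,400),interpolation=2))
cv2.imwrite('pics/s4.png',np.hstack(a))
E
```

```text
t 6.3 pos [ 0.7083 -0.072   0.2666] F [-0.   0.1 -1. ] T [-0.08  0.03  0.  ] w 0.225 q [-0.14  0.33  1.5   0.    1.32 -0.44]
pole yaw -72.85 pitch -0.03 roll(y.z) -0.06
```

View pics/s4.png

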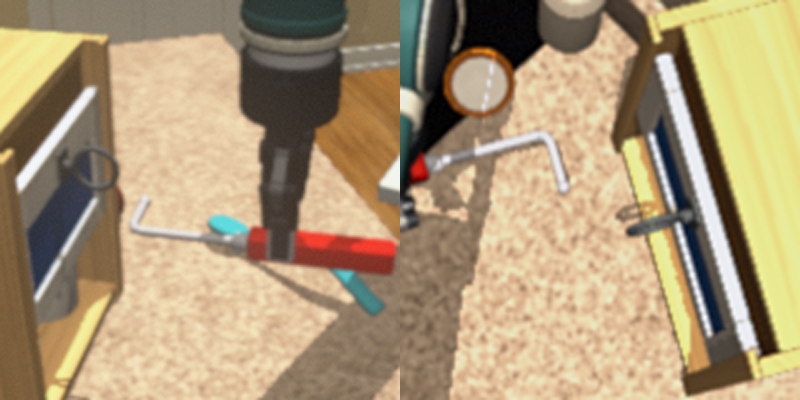

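The hook floats left of and before the ring. In the scene picture the corner is at (218,205), the ball at (222,190) and the ring at (198,174). In the top picture the corner is at (258,94), the ball at (266,115) and the ring at about (304,128). I'll triangulate both the same way so calibration bias cancels.

```bash
python3 - <<'E'
from ov import *
from scipy.optimize import least_squares
s=dict(np.load('scene4.npz'));t=dict(np.load('top4.npz'))
def tri(a,b):
    r=least_squares(lambda p:np.r_[proj(s,p)[0]-a,proj(t,p)[0]-b],[.68,-.2,.25]);return r.x.round(4),r.fun.round(1)
print('corner',tri((218.5,205.5),(258.4,94)));print('ball',tri((222.5,190),(265.6,114.8)))
print('ring',tri((198.5,174),(304,128)))
# expected: G = TCP - 2mm x̂, z offset
x=np.array([.2945,-.9556]);y=np.array([.9556,.2945]);G=np.array([.7083,-.072])-.002*x
print('exp corner',G+.13*x,'ball',G+.13*x-.051*y)
L=[]
for z,col in((.250,(0,255,0)),(.253,(255,0,0))):
    H=[np.r_[G+.03*x,z],np.r_[G+.13*x,z],np.r_[G+.13*x-.051*y,z]];L.append((np.array(H),col))
L.append((ringpts(.252),(0,255,0)))
o=np.hstack([crop(s,(170,140,270,240),4,L,0),crop(t,(230,70,330,170),4,L,0)]);cv2.imwrite('pics/ov4.png',o)
for n,c in(('s',s),('t',t)):
    Q=cloud(c);k=(abs(Q[...,2]-.25)<.02)&(np.hypot(Q[...,0]-(G+.13*x-.02*y)[0],Q[...,1]-(G+.13*x-.02*y)[1])<.035)&(c['depth']>0);print(n,k.sum(),np.percentile(Q[k][:,2],[10,50,90]) if k.sum() else'')
E
```

```text
corner (array([ 0.7419, -0.1928,  0.2438]), array([-1.5, -0.2, -1.6,  0.8]))
ball (array([ 0.6999, -0.2095,  0.2472]), array([-0.8, -0.1, -0.8,  0.4]))
ring (array([ 0.6734, -0.2835,  0.2478]), array([-2.5, -0.4, -2.3,  1.3]))
exp corner [ 0.745996  -0.1943168] ball [ 0.6972604 -0.2093363]
s 149 [0.24773717 0.25028242 0.25211711]
t 156 [0.24946252 0.25202465 0.25381069]
```

View pics/ov4.png

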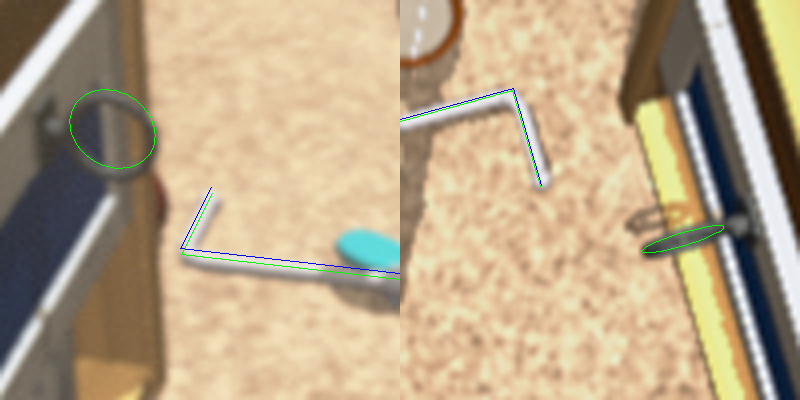

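Call:
play_rows:
  deltas:
    - {"wx": 0, "wy": 0, "wz": 0, "x": 6, "y": -19, "z": 1, "fingers": 1}
    - {"wx": 0, "wy": 0, "wz": 0, "x": 12, "y": -38, "z": 2, "fingers": 1}
    - {"wx": 0, "wy": 0, "wz": 0, "x": 18, "y": -57, "z": 2, "fingers": 1}
    - {"wx": 0, "wy": 0, "wz": 0, "x": 18, "y": -57, "z": 2, "fingers": 1}
    - {"wx": 0, "wy": 0, "wz": 0, "x": 4, "y": -61.5, "z": 2, "fingers": 1}
    - {"wx": 0, "wy": 0, "wz": 0, "x": -8, "y": -65, "z": 2, "fingers": 1}
    - {"wx": 0, "wy": 0, "wz": 0, "x": -11, "y": -66, "z": 2, "fingers": 1}
    - {"wx": 0, "wy": 0, "wz": 0, "x": -11, "y": -66, "z": 2, "fingers": 1}

```text
time: 7.4
tool_pos: [0.6975, -0.1379, 0.2698]
tcp_rot: [0.987, 1.335, -0.986]
wrist_force: [0.5, -0.1, -1.3]
width: 0.227
```

```bash
cat > look.py <<'E'
import sys
from st import *
st();a=[];k=sys.argv[1]
for n,b in(('scene',(150,120,250,220)),('top',(250,70,350,170))):
    c=cam(n);np.savez(n+k+'.npz',**c);im=cv2.cvtColor(c['frame'],cv2.COLOR_RGB2BGR)[b[1]:b[3],b[0]:b[2]];a.append(cv2.resize(im,(400,400),interpolation=2))
cv2.imwrite('pics/s%s.png'%k,np.hstack(a))
E
python3 look.py 5
```

```text
t 7.4 pos [ 0.6975 -0.1379  0.2698] F [ 0.5 -0.1 -1.3] T [-0.02  0.   -0.05] w 0.227 q [-0.23  0.32  1.5   0.    1.32 -0.53]
pole yaw -72.89 pitch 0.01 roll(y.z) 0.04
```

View pics/s5.png

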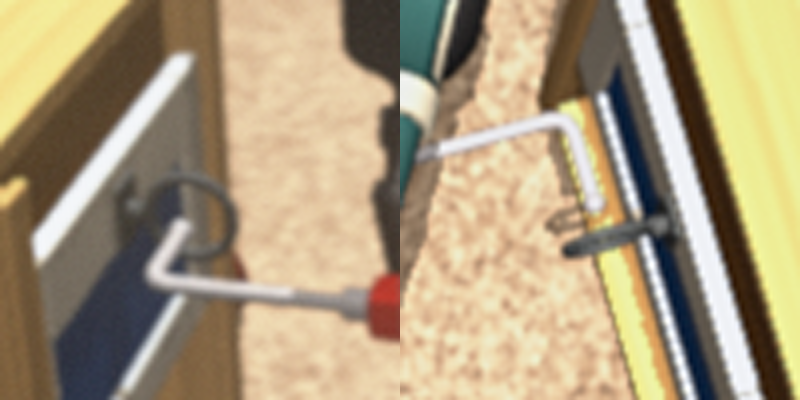

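The ball is just short of the ring and aimed at its middle in both views. The scene picture shows the ring centre at crop (191,217), and the arm line passes through it. Inserting.

Call:
play_rows:
  deltas:
    - {"wx": 0, "wy": 0, "wz": 0, "x": -8, "y": -2.5, "z": 0, "fingers": 1}
    - {"wx": 0, "wy": 0, "wz": 0, "x": -16, "y": -5, "z": 0, "fingers": 1}
    - {"wx": 0, "wy": 0, "wz": 0, "x": -24, "y": -7.5, "z": 0, "fingers": 1}
    - {"wx": 0, "wy": 0, "wz": 0, "x": -32, "y": -10, "z": 0, "fingers": 1}
    - {"wx": 0, "wy": 0, "wz": 0, "x": -38, "y": -11.7, "z": 0, "fingers": 1}
    - {"wx": 0, "wy": 0, "wz": 0, "x": -38, "y": -11.7, "z": 0, "fingers": 1}

```text
time: 8.25
tool_pos: [0.6594, -0.1501, 0.2695]
tcp_rot: [0.987, 1.335, -0.987]
wrist_force: [-0.5, -0.6, -1.8]
width: 0.225
```

```bash
python3 look.py 6
```

```text
t 8.25 pos [ 0.6594 -0.1501  0.2695] F [-0.5 -0.6 -1.8] T [ 0.03  0.03 -0.03] w 0.225 q [-0.26  0.26  1.58  0.    1.3  -0.56]
pole yaw -72.92 pitch 0.01 roll(y.z) 0.01
```

View pics/s6.png

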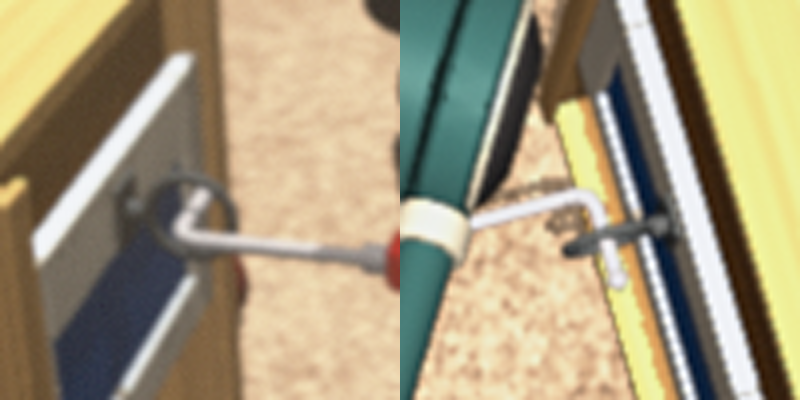

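The hook arm is through the ring: the top picture shows it crossing at crop (607,237) with the ball beyond. Pulling down.

Call:
play_rows:
  deltas:
    - {"wx": 0, "wy": 0, "wz": 0, "x": 0, "y": 0, "z": -6, "fingers": 1}
    - {"wx": 0, "wy": 0, "wz": 0, "x": 0, "y": 0, "z": -10, "fingers": 1}
    - {"wx": 0, "wy": 0, "wz": 0, "x": 0, "y": 0, "z": -14, "fingers": 1}
    - {"wx": 0, "wy": 0, "wz": 0, "x": 0, "y": 0, "z": -18, "fingers": 1}
    - {"wx": 0, "wy": 0, "wz": 0, "x": 0, "y": 0, "z": -24, "fingers": 1}
    - {"wx": 0, "wy": 0, "wz": 0, "x": 0, "y": 0, "z": -30, "fingers": 1}
    - {"wx": 0, "wy": 0, "wz": 0, "x": 0, "y": 0, "z": -36, "fingers": 1}
    - {"wx": 0, "wy": 0, "wz": 0, "x": 0, "y": 0, "z": -42, "fingers": 1}
    - {"wx": 0, "wy": 0, "wz": 0, "x": 0, "y": 0, "z": -48, "fingers": 1}
    - {"wx": 0, "wy": 0, "wz": 0, "x": 0, "y": 0, "z": -54, "fingers": 1}
    - {"wx": 0, "wy": 0, "wz": 0, "x": 0, "y": 0, "z": -60, "fingers": 1}
    - {"wx": 0, "wy": 0, "wz": 0, "x": 0, "y": 0, "z": -60, "fingers": 1}

```text
time: 9.85
tool_pos: [0.6595, -0.1499, 0.2083]
tcp_rot: [0.986, 1.337, -0.987]
wrist_force: [0.6, 0.2, -0.6]
width: 0.223
```

```bash
python3 look.py 7
```

```text
t 9.85 pos [ 0.6595 -0.1499  0.2083] F [ 0.6  0.2 -0.6] T [-0.25 -0.11  0.05] w 0.223 q [-0.26  0.3   1.65 -0.    1.2  -0.56]
pole yaw -72.90 pitch -0.04 roll(y.z) -0.07
```

View pics/s7.png

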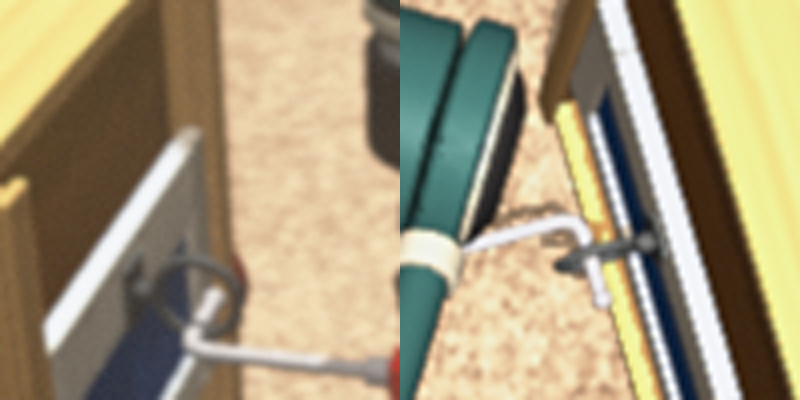

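The shutter follows. Continuing.

Call:
play_rows:
  deltas:
    - {"wx": 0, "wy": 0, "wz": 0, "x": 0, "y": 0, "z": -5, "fingers": 1}
    - {"wx": 0, "wy": 0, "wz": 0, "x": 0, "y": 0, "z": -11, "fingers": 1}
    - {"wx": 0, "wy": 0, "wz": 0, "x": 0, "y": 0, "z": -17, "fingers": 1}
    - {"wx": 0, "wy": 0, "wz": 0, "x": 0, "y": 0, "z": -23, "fingers": 1}
    - {"wx": 0, "wy": 0, "wz": 0, "x": 0, "y": 0, "z": -29, "fingers": 1}
    - {"wx": 0, "wy": 0, "wz": 0, "x": 0, "y": 0, "z": -35, "fingers": 1}
    - {"wx": 0, "wy": 0, "wz": 0, "x": 0, "y": 0, "z": -41, "fingers": 1}
    - {"wx": 0, "wy": 0, "wz": 0, "x": 0, "y": 0, "z": -47, "fingers": 1}
    - {"wx": 0, "wy": 0, "wz": 0, "x": 0, "y": 0, "z": -52, "fingers": 1}
    - {"wx": 0, "wy": 0, "wz": 0, "x": 0, "y": 0, "z": -56, "fingers": 1}
    - {"wx": 0, "wy": 0, "wz": 0, "x": 0, "y": 0, "z": -56, "fingers": 1}

```text
time: 11.32
tool_pos: [0.6596, -0.1499, 0.1527]
tcp_rot: [0.986, 1.336, -0.987]
wrist_force: [-0.1, 0.2, -0.2]
width: 0.226
```

```bash
sed -i 's/150,120,250,220/150,150,250,250/' look.py; python3 look.py 8
```

```text
t 11.325 pos [ 0.6596 -0.1499  0.1527] F [-0.1  0.2 -0.2] T [-0.17 -0.02  0.03] w 0.226 q [-0.26  0.34  1.7   0.    1.1  -0.56]
pole yaw -72.90 pitch -0.02 roll(y.z) -0.03
```

View pics/s8.png

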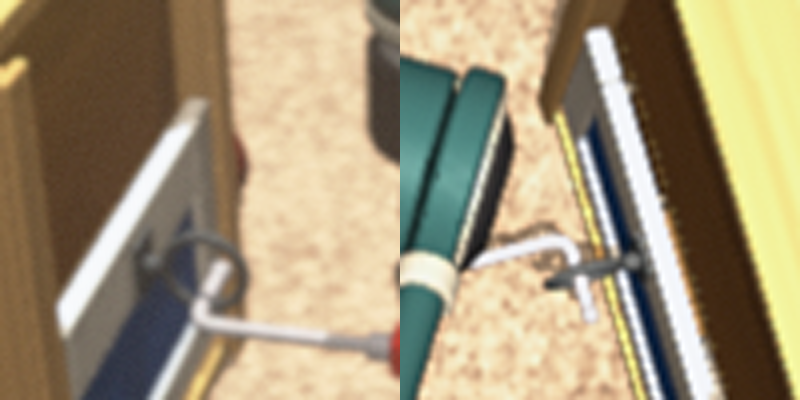

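Call:
play_rows:
  deltas:
    - {"wx": 0, "wy": 0, "wz": 0, "x": 0, "y": 0, "z": -2, "fingers": 1}
    - {"wx": 0, "wy": 0, "wz": 0, "x": 0, "y": 0, "z": -4, "fingers": 1}
    - {"wx": 0, "wy": 0, "wz": 0, "x": 0, "y": 0, "z": -6, "fingers": 1}
    - {"wx": 0, "wy": 0, "wz": 0, "x": 0, "y": 0, "z": -8, "fingers": 1}
    - {"wx": 0, "wy": 0, "wz": 0, "x": 0, "y": 0, "z": -8, "fingers": 1}

```text
time: 12.05
tool_pos: [0.6598, -0.1499, 0.145]
tcp_rot: [0.986, 1.336, -0.987]
wrist_force: [-0.8, 0.4, -0.2]
width: 0.223
```

```bash
python3 look.py 9
```

```text
t 12.05 pos [ 0.6598 -0.1499  0.145 ] F [-0.8  0.4 -0.2] T [-0.17 -0.02 -0.06] w 0.223 q [-0.26  0.35  1.7  -0.    1.09 -0.56]
pole yaw -72.89 pitch -0.00 roll(y.z) -0.01
```

View pics/s9.png

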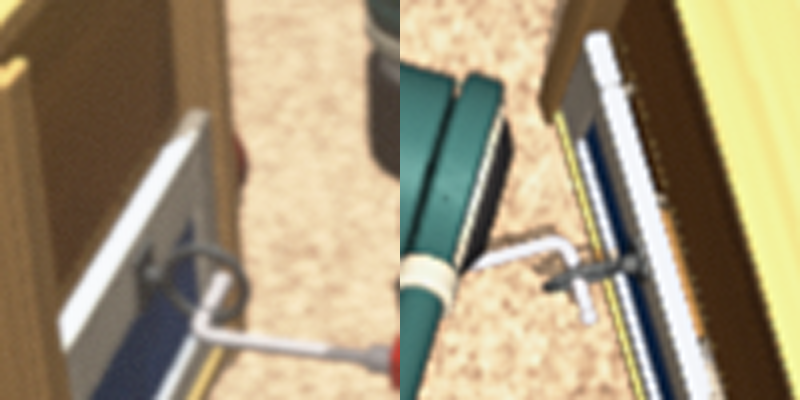

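Still moving and no stop force yet.

Call:
play_rows:
  deltas:
    - {"wx": 0, "wy": 0, "wz": 0, "x": 0, "y": 0, "z": -2, "fingers": 1}
    - {"wx": 0, "wy": 0, "wz": 0, "x": 0, "y": 0, "z": -4, "fingers": 1}
    - {"wx": 0, "wy": 0, "wz": 0, "x": 0, "y": 0, "z": -6, "fingers": 1}
    - {"wx": 0, "wy": 0, "wz": 0, "x": 0, "y": 0, "z": -6, "fingers": 1}

```text
time: 12.65
tool_pos: [0.6604, -0.1498, 0.1407]
tcp_rot: [0.987, 1.334, -0.986]
wrist_force: [-3.2, 3.2, 7.0]
width: 0.23
```

```bash
python3 look.py 10
```

```text
t 12.65 pos [ 0.6604 -0.1498  0.1407] F [-3.2  3.2  7. ] T [-0.7   0.29 -0.31] w 0.23 q [-0.26  0.35  1.71 -0.    1.08 -0.56]
pole yaw -72.90 pitch 0.05 roll(y.z) 0.07
```

View pics/s10.png

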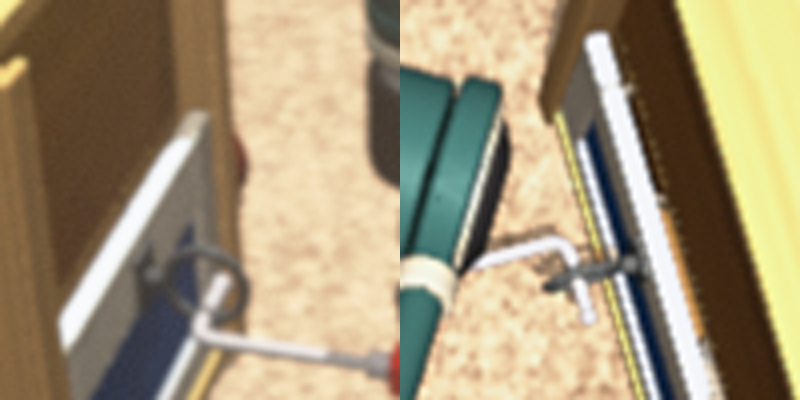

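The force jumped to 7 N and the shutter did not move, so it looks to be on the stop. I'll check the ring's height by depth.

```bash
python3 - <<'E'
from h import *
x=np.array([.2945,-.9556]);y=np.array([.9556,.2945]);c0=np.array([.6725,-.2801])
for k in('0','8','9','10'):
  for n in('scene','top'):
    c=dict(np.load(n+k+'.npz'));Q=cloud(c);d=Q[...,:2]-c0;a=d@x;b=d@y;dark=c['frame'].max(-1)<150
    r=(abs(a)<.014)&(abs(b)<.012)&(c['depth']>0)&dark&(Q[...,2]>.08)
    f=(a>.0)&(a<.07)&(abs(b)<.11)&(Q[...,2]<.32)&(Q[...,2]>.08)&(c['depth']>0)&(c['frame'].min(-1)>190)
    print(k,n,r.sum(),np.percentile(Q[r][:,2],[50,90,97]).round(4) if r.sum() else'','frame top',np.percentile(Q[f][:,2],[50,90,97]).round(4) if f.sum() else '')
E
```

```text
0 scene 98 [0.2641 0.2709 0.2718] frame top [0.2765 0.2776 0.2779]
0 top 75 [0.265  0.2721 0.2744] frame top [0.2764 0.2784 0.2795]
8 scene 73 [0.1664 0.1706 0.1719] frame top [0.1757 0.1768 0.1776]
8 top 49 [0.1679 0.1714 0.1729] frame top [0.1763 0.1788 0.1801]
9 scene 75 [0.1584 0.163  0.1647] frame top [0.1682 0.1695 0.1701]
9 top 56 [0.1605 0.1657 0.1666] frame top [0.1691 0.1714 0.1727]
10 scene 76 [0.1574 0.1624 0.1637] frame top [0.1674 0.1687 0.1692]
10 top 53 [0.161  0.1647 0.165 ] frame top [0.1683 0.1704 0.1716]
```

Call:
play_rows:
  deltas:
    - {"wx": 0, "wy": 0, "wz": 0, "x": 0, "y": 0, "z": -1, "fingers": 1}
    - {"wx": 0, "wy": 0, "wz": 0, "x": 0, "y": 0, "z": -2, "fingers": 1}
    - {"wx": 0, "wy": 0, "wz": 0, "x": 0, "y": 0, "z": -3, "fingers": 1}
    - {"wx": 0, "wy": 0, "wz": 0, "x": 0, "y": 0, "z": -3, "fingers": 1}

```text
time: 13.25
tool_pos: [0.6613, -0.1502, 0.1375]
tcp_rot: [0.986, 1.333, -0.985]
wrist_force: [1.4, 1.3, 5.6]
width: 0.225
```

```bash
python3 look.py 11; python3 - <<'E'
from h import *
x=np.array([.2945,-.9556]);y=np.array([.9556,.2945]);c0=np.array([.6725,-.2801])
for k in('11',):
  for n in('scene','top'):
    c=dict(np.load(n+k+'.npz'));Q=cloud(c);d=Q[...,:2]-c0;a=d@x;b=d@y
    f=(a>.0)&(a<.07)&(abs(b)<.11)&(Q[...,2]<.32)&(Q[...,2]>.08)&(c['depth']>0)&(c['frame'].min(-1)>190)
    print(k,n,'frame top',np.percentile(Q[f][:,2],[50,90,97]).round(4))
E
```

```text
t 13.25 pos [ 0.6613 -0.1502  0.1375] F [1.4 1.3 5.6] T [-0.72 -0.39  0.23] w 0.225 q [-0.26  0.36  1.71 -0.    1.08 -0.56]
pole yaw -72.85 pitch 0.12 roll(y.z) 0.16
11 scene frame top [0.1673 0.1687 0.1694]
11 top frame top [0.1681 0.1704 0.1713]
```

View pics/s11.png

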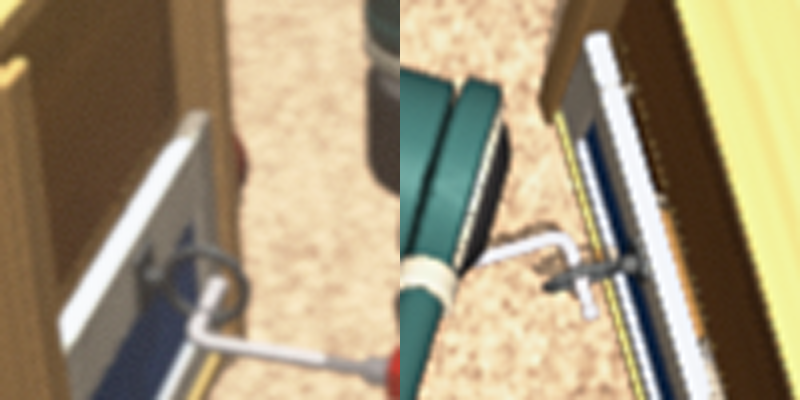

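The shutter is firmly on its stop and the frame height did not change. Now centring the hook in the ring.

Call:
play_rows:
  deltas:
    - {"wx": 0, "wy": 0, "wz": 0, "x": 0, "y": 0, "z": 5, "fingers": 1}
    - {"wx": 0, "wy": 0, "wz": 0, "x": 0, "y": 0, "z": 10, "fingers": 1}
    - {"wx": 0, "wy": 0, "wz": 0, "x": 0, "y": 0, "z": 14, "fingers": 1}
    - {"wx": 0, "wy": 0, "wz": 0, "x": 0, "y": 0, "z": 14, "fingers": 1}

```text
time: 13.85
tool_pos: [0.6595, -0.1498, 0.15]
tcp_rot: [0.987, 1.337, -0.987]
wrist_force: [0.0, -0.1, -0.8]
width: 0.227
```

```bash
python3 look.py 12
```

```text
t 13.85 pos [ 0.6595 -0.1498  0.15  ] F [ 0.  -0.1 -0.8] T [-0.01  0.   -0.01] w 0.227 q [-0.26  0.34  1.7   0.    1.1  -0.56]
pole yaw -72.92 pitch -0.03 roll(y.z) -0.04
```

View pics/s12.png

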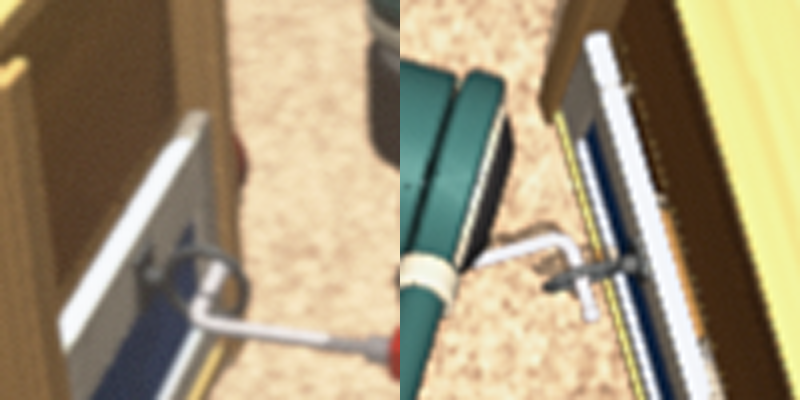

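Call:
play_rows:
  deltas:
    - {"wx": 0, "wy": 0, "wz": 0, "x": 0, "y": -1, "z": 4, "fingers": 1}
    - {"wx": 0, "wy": 0, "wz": 0, "x": 0, "y": -1, "z": 4, "fingers": 1}
    - {"wx": 0, "wy": 0, "wz": 0, "x": 7, "y": 1, "z": 4, "fingers": 1}
    - {"wx": 0, "wy": 0, "wz": 0, "x": 15, "y": 3.5, "z": 4, "fingers": 1}
    - {"wx": 0, "wy": 0, "wz": 0, "x": 23, "y": 6, "z": 4, "fingers": 1}
    - {"wx": 0, "wy": 0, "wz": 0, "x": 31, "y": 8.5, "z": 4, "fingers": 1}
    - {"wx": 0, "wy": 0, "wz": 0, "x": 39, "y": 11, "z": 4, "fingers": 1}
    - {"wx": 0, "wy": 0, "wz": 0, "x": 48, "y": 14, "z": 4, "fingers": 1}
    - {"wx": 0, "wy": 0, "wz": 0, "x": 57, "y": 17, "z": 4, "fingers": 1}
    - {"wx": 0, "wy": 0, "wz": 0, "x": 57, "y": 17, "z": 4, "fingers": 1}

```text
time: 15.2
tool_pos: [0.7176, -0.1325, 0.1542]
tcp_rot: [0.986, 1.336, -0.986]
wrist_force: [0.9, -0.6, -1.4]
width: 0.229
```

```bash
python3 look.py 13; python3 - <<'E'
from h import *
x=np.array([.2945,-.9556]);y=np.array([.9556,.2945]);c0=np.array([.6725,-.2801])
for k in('12','13',):
  for n in('scene','top'):
    c=dict(np.load(n+k+'.npz'));Q=cloud(c);d=Q[...,:2]-c0;a=d@x;b=d@y
    f=(a>.02)&(a<.07)&(abs(b)<.11)&(Q[...,2]<.32)&(Q[...,2]>.155)&(c['depth']>0)&(c['frame'].min(-1)>190)
    print(k,n,'frame top',np.percentile(Q[f][:,2],[50,90,97]).round(4))
E
```

```text
t 15.2 pos [ 0.7176 -0.1325  0.1542] F [ 0.9 -0.6 -1.4] T [ 0.    0.03 -0.02] w 0.229 q [-0.22  0.43  1.57  0.    1.14 -0.52]
pole yaw -72.87 pitch 0.01 roll(y.z) 0.02
12 scene frame top [0.1676 0.1688 0.1695]
12 top frame top [0.1682 0.1705 0.1717]
13 scene frame top [0.1675 0.1686 0.1693]
13 top frame top [0.1684 0.1705 0.1716]
```

View pics/s13.png

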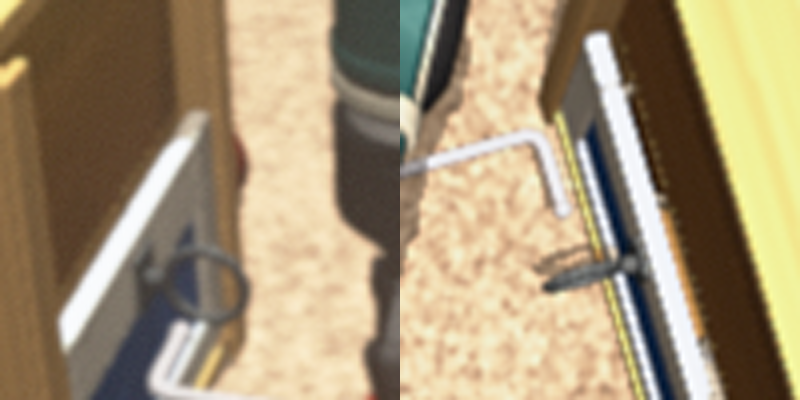

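Unhooked, and the shutter height is unchanged. Retreating and turning back over the pole's original place.

Call:
play_rows:
  deltas:
    - {"wx": 0, "wy": 0, "wz": 0, "x": -6, "y": 20, "z": 0, "fingers": 1}
    - {"wx": 0, "wy": 0, "wz": 0, "x": -13, "y": 42, "z": 0, "fingers": 1}
    - {"wx": 0, "wy": 0, "wz": 0, "x": -20, "y": 65, "z": 0, "fingers": 1}
    - {"wx": 0, "wy": 0, "wz": 5, "x": -35, "y": 72, "z": 0, "fingers": 1}
    - {"wx": 0, "wy": 0, "wz": 11, "x": -53, "y": 78, "z": 0, "fingers": 1}
    - {"wx": 0, "wy": 0, "wz": 17, "x": -71, "y": 84, "z": 0, "fingers": 1}
    - {"wx": 0, "wy": 0, "wz": 23, "x": -89, "y": 90, "z": 0, "fingers": 1}
    - {"wx": 0, "wy": 0, "wz": 30, "x": -107, "y": 95, "z": 0, "fingers": 1}
    - {"wx": 0, "wy": 0, "wz": 37, "x": -125, "y": 99, "z": 0, "fingers": 1}
    - {"wx": 0, "wy": 0, "wz": 43, "x": -143, "y": 102, "z": -15, "fingers": 1}
    - {"wx": 0, "wy": 0, "wz": 48, "x": -160, "y": 103, "z": -35, "fingers": 1}
    - {"wx": 0, "wy": 0, "wz": 51, "x": -170, "y": 104, "z": -50, "fingers": 1}
    - {"wx": 0, "wy": 0, "wz": 52.6, "x": -175.6, "y": 104, "z": -65, "fingers": 1}
    - {"wx": 0, "wy": 0, "wz": 52.6, "x": -175.6, "y": 104, "z": -80, "fingers": 1}
    - {"wx": 0, "wy": 0, "wz": 52.6, "x": -175.6, "y": 104, "z": -90, "fingers": 1}
    - {"wx": 0, "wy": 0, "wz": 52.6, "x": -175.6, "y": 104, "z": -90, "fingers": 1}

```text
time: 17.3
tool_pos: [0.5409, -0.0288, 0.0633]
tcp_rot: [0.278, 1.555, -0.278]
wrist_force: [-0.1, 0.1, -2.0]
width: 0.228
```

```bash
python3 - <<'E'
from st import *
s,M=st();a=[]
x=M[:2,2];y=M[:2,1];G=s['tool_pos'][:2]-.002*x
for n,b in(('scene',(230,190,390,320)),('top',(150,120,270,240))):
    c=cam(n);np.savez(n+'14.npz',**c);im=cv2.cvtColor(c['frame'],cv2.COLOR_RGB2BGR)[b[1]:b[3],b[0]:b[2]];a.append(cv2.resize(im,(400,400),interpolation=2))
    Q=cloud(c);d=Q[...,:2]-G;u=d@x;v=d@y
    k=(u>.04)&(u<.14)&(abs(v+.02)<.045)&(Q[...,2]>.02)&(c['depth']>0)&(c['frame'].min(-1)>90);
    for lo in np.arange(.04,.14,.02):
        j=k&(u>lo)&(u<lo+.02)
        if j.sum()>3: print(n,lo.round(2),j.sum(),np.percentile(Q[j][:,2],[50,90]).round(4))
cv2.imwrite('pics/s14.png',np.hstack(a))
E
```

```text
t 17.3 pos [ 0.5409 -0.0288  0.0633] F [-0.1  0.1 -2. ] T [-0.   -0.   -0.02] w 0.228 q [-0.1   0.21  2.05  0.    0.88 -1.32]
pole yaw -20.32 pitch -0.10 roll(y.z) -0.02
scene 0.04 51 [0.0499 0.2345]
scene 0.06 31 [0.0494 0.0519]
scene 0.08 32 [0.0505 0.0519]
scene 0.1 35 [0.0509 0.052 ]
scene 0.12 107 [0.051  0.0532]
top 0.04 16 [0.4097 0.4172]
top 0.06 49 [0.7826 0.784 ]
top 0.08 29 [0.0504 0.0525]
top 0.1 27 [0.0517 0.0537]
top 0.12 80 [0.052  0.0545]
```

View pics/s14.png

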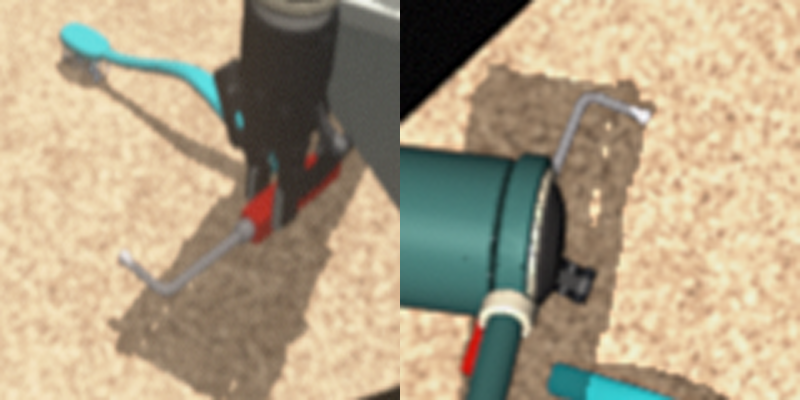

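Call:
play_rows:
  deltas:
    - {"wx": 0, "wy": 0, "wz": 0, "x": 0, "y": 0, "z": -15, "fingers": 1}
    - {"wx": 0, "wy": 0, "wz": 0, "x": 0, "y": 0, "z": -26, "fingers": 1}
    - {"wx": 0, "wy": 0, "wz": 0, "x": 0, "y": 0, "z": -32, "fingers": 1}
    - {"wx": 0, "wy": 0, "wz": 0, "x": 0, "y": 0, "z": -34.5, "fingers": 1}
    - {"wx": 0, "wy": 0, "wz": 0, "x": 0, "y": 0, "z": -35, "fingers": 1}
    - {"wx": 0, "wy": 0, "wz": 0, "x": 0, "y": 0, "z": -35, "fingers": 1}

```text
time: 18.15
tool_pos: [0.5408, -0.0288, 0.0295]
tcp_rot: [0.278, 1.554, -0.278]
wrist_force: [-2.4, 0.6, 4.1]
width: 0.227
```

Contact with the worktop at about 5 N. Opening, then rising.

Call:
play_rows:
  deltas:
    - {"wx": 0, "wy": 0, "wz": 0, "x": 0, "y": 0, "z": 0, "fingers": 0.4}
    - {"wx": 0, "wy": 0, "wz": 0, "x": 0, "y": 0, "z": 0, "fingers": 0.2}
    - {"wx": 0, "wy": 0, "wz": 0, "x": 0, "y": 0, "z": 0, "fingers": -0.3}
    - {"wx": 0, "wy": 0, "wz": 0, "x": 0, "y": 0, "z": 0, "fingers": -0.8}
    - {"wx": 0, "wy": 0, "wz": 0, "x": 0, "y": 0, "z": 0, "fingers": -0.8}
    - {"wx": 0, "wy": 0, "wz": 0, "x": 0, "y": 0, "z": 0, "fingers": -0.8}
    - {"wx": 0, "wy": 0, "wz": 0, "x": 0, "y": 0, "z": 15, "fingers": -0.8}
    - {"wx": 0, "wy": 0, "wz": 0, "x": 0, "y": 0, "z": 45, "fingers": -0.8}
    - {"wx": 0, "wy": 0, "wz": 0, "x": 0, "y": 0, "z": 85, "fingers": -0.8}
    - {"wx": 0, "wy": 0, "wz": 0, "x": 0, "y": 0, "z": 125, "fingers": -0.8}
    - {"wx": 0, "wy": 0, "wz": 0, "x": 0, "y": 0, "z": 165, "fingers": -0.8}
    - {"wx": 0, "wy": 0, "wz": 0, "x": 0, "y": 0, "z": 190, "fingers": -0.8}
    - {"wx": 0, "wy": 0, "wz": 0, "x": 0, "y": 0, "z": 200, "fingers": -0.8}
    - {"wx": 0, "wy": 0, "wz": 0, "x": 0, "y": 0, "z": 200, "fingers": -0.8}

```text
time: 19.9
tool_pos: [0.5415, -0.0289, 0.2301]
tcp_rot: [0.278, 1.551, -0.278]
wrist_force: [0.0, -0.1, 0.2]
width: 0.899
```

```bash
python3 - <<'E'
from st import *
st();a=[]
for n in('scene','top'):
    c=cam(n);np.savez(n+'15.npz',**c);a.append(cv2.resize(cv2.cvtColor(c['frame'],cv2.COLOR_RGB2BGR),(400,300)))
    b=dict(np.load(n+'0.npz'));
x=np.array([.2945,-.9556]);y=np.array([.9556,.2945]);c0=np.array([.6725,-.2801])
Q=cloud(c);d=Q[...,:2]-c0;aa=d@x;b=d@y
f=(aa>.02)&(aa<.07)&(abs(b)<.11)&(Q[...,2]<.32)&(Q[...,2]>.155)&(c['depth']>0)&(c['frame'].min(-1)>190)
print('frame top',np.percentile(Q[f][:,2],[50,90]).round(4))
cv2.imwrite('pics/s15.png',np.hstack(a))
E
```

```text
t 19.9 pos [ 0.5415 -0.0289  0.2301] F [ 0.  -0.1  0.2] T [ 0.    0.   -0.05] w 0.899 q [-0.1   0.03  1.92  0.    1.2  -1.32]
pole yaw -20.29 pitch 0.09 roll(y.z) 0.02
frame top [0.1684 0.1706]
```

View pics/s15.png

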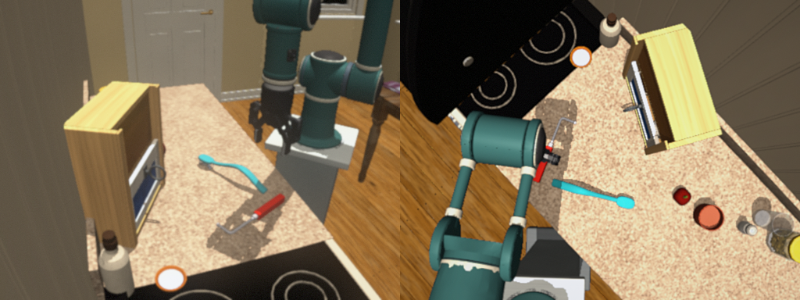

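The pole lies flat in its old place, the brush looks unmoved and the shutter is down. One last check of the brush, then handing in.

```bash
python3 - <<'E'
from h import *
for k in('0','15'):
    c=dict(np.load('scene'+k+'.npz'));h=cv2.cvtColor(c['frame'],cv2.COLOR_RGB2HSV)
    m=(abs(h[...,0].astype(int)-90)<8)&(h[...,1]>130)&(h[...,2]>110);m[:180]=0;m[260:]=0;m[:,:240]=0;m[:,350:]=0
    print(k,m.sum(),np.argwhere(m).mean(0))
finish_job()
E
```

```text
0 402 [219.88308458 305.24129353]
15 247 [215.16194332 297.79757085]
the job is handed in; nothing more can be done
```

I did the job as asked and handed it in at about 20 s of the 64 s allowed. I gripped the pole, put its hook through the ring and pulled the shutter down. Then I unhooked it, laid the pole back where it had lain and raised the open gripper clear.

- **Shutter:** it stood about 40 mm down at the start. It came down another 108 mm or so and met a clear stop: the force rose to about 7 N, and pressing 3 mm further did not move it. The ring ended about 142 mm above the worktop, as expected for fully down. The frame height stayed the same to within 1 mm after unhooking and release.
- **Pole:** the final pictures show it lying flat in its old place, with nothing in the gripper.
- **Contact:** in the pictures only the pole touched the cupboard. The highest wrist force I read was about 8 N.
- **Brush:** a last colour-mask check disagreed, with 247 pixels against 402 before and a centre shifted by (-5, -7) px. I put this down to the arm's shadow over part of the brush, since it looks to be in the same place in the pictures. I handed in without a further measurement to confirm it.

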